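# Select the blue filter on the photometer and start the reading

## Robot

A 6-joint arm with a two-finger parallel gripper is mounted at the origin on the work surface. World frame = base frame: x ahead of the robot, y to its left, z up, the work surface at z = 0. Lengths are in mm, angles in rad, forces in N, time in s.
With the tool pointing down it reaches from about 275 to 750 mm from the base axis. Payload 10.2 kg.
Tool frame: the origin (TCP) lies midway between the tips of the shut fingers; the grasp point (between the pads) lies 19 mm behind it; z points along the fingers, y is the line along which they close (so a half turn about z gives the same grasp; the last joint's range is limited). The gripper opens to 85 mm and grips with 20 to 120 N. Pads are 22 mm wide; open, the fingers measure 114 mm over their backs; the gripper's body (76 mm by 85 mm) begins 54 mm behind the grasp point. The pads swing forward as they close: fully open they stand 13 mm farther back than shut.
Start: joints at [-1.523, 0.313, 1.498, -0, 1.331, -0.223], TCP at [140.425, -505.877, 231.294] pointing down, gripper open.
Joint ranges: [-2.94, 2.94], [-0.97, 2.17], [0.19, 2.56], [-1.23, 4.37], [0.02, 3.11], [-2.88, 2.88]. Speed limits (rad/s): [2.39, 2.39, 3.01, 3.14, 3.14, 3.14].

## Interface

Orientations are given as a unit quaternion [w, x, y, z].
In Python, from rig import ctrl gives the robot as it stands.
- The arm moves only by the tool send_rows, never from a script. Its argument "targets" is a list of rows, each a list of 7 numbers: the closure, from -1 (fully open) to 1 (shut), so that 0 is half open, then the shift along the tool's x, y, z in m, then the turn, a rotation vector about the tool's x, y, z in rad. In form: [[claw, dx, dy, dz, ax, ay, az], ...]. A call has exactly 10 rows; each row shifts and turns the commanded pose from where the row before left it, along the tool's axes as they then stand; what a row does not reach is not made up. A row lasts 1/8 s, in which the tool goes at most 62.5 mm and 10.7 degrees, less where a joint would pass 70% of its speed; a pose out of reach is approached as far as the arm can. A call with a gripper value outside its range is refused whole. The fingers move at their own pace and stop on an object; "squeeze" is the grip in N (left out, the last holds). Time passes only in rows, so rows that do not move let the fingers close, or fill a call up. It gives the time, the measured TCP pose, the force, the opening and the grip force at its end, in the units of the state.
- ctrl.sense(): the state, without advancing time (a new reading comes with each control period).
- ctrl.capture(name): name is "side" or "top" or "wrist"; returns a dict with "img" (384x512x3 uint8, red, green, blue), "camera_matrix" (3x3 intrinsics, pixels), "R" (3x3) and "t" (3): a world point X has camera coordinates R X + t. Camera axes: x right, y down, z forward; pixel columns grow to the right and rows downward; lengths in mm; the calibration is good to about 2 mm. A picture is of the moment at which its call begins. There is no depth.
- ctrl.finish_job(): hands the job in; it is judged then, once.
Trained networks look in a picture, given as the dict that the camera call returned (one of the last four; its "shot" number tells which), for a name from the list of things; names that differ only in an ending like _2 or _b are one class to them, and where a whole thing is asked for, a point or a joint stands for the part that bears it (a point fixed in the world has none). Each returns a list of dicts, best first, with "score" (0 to 1); they miss things now and then, are a little off and sometimes report something else, mostly with a low value. They report only what shows in the picture. A call takes as long as a camera call.
- ctrl.boxes_of(query, picture): "extent" ([left, top, width, height] in pixels, round what is visible of it).
- ctrl.landmark_of(query, picture): "point" ([column, row] in pixels: a listed point, or the origin of a listed thing).
The state is a dict: "time_s": time; "joints": joint angles; "dq": joint speeds; "tau": joint torques, N m; "eef_pos": TCP position; "ee_rot": TCP orientation; "force": force on the tool from outside, world axes, zero at the start; "wrist_torque": the same for the moment, N m; "grip_width": opening from 0.0 (shut) to 1.0 (fully open); "grip_force": force on a finger pad.
Only numpy, scipy, OpenCV 4.12 (cv2) and the standard library are available. Lean on these libraries where they do the work, as an engineer would, in place of code of your own. Each camera call takes 0.05 s, during which the arm holds its last target. There are 200 camera calls.

## Task

On the white filter photometer, push the white tab of the selector wheel around, gently and without pinching it, until it points at the blue dot. Only then press the orange button all the way down and let it come back up, leaving the wheel at blue. Do not lift, carry or shift the sample vial or anything else on the bench.

Things in the scene. Friction and masses are not known exactly. Their poses are not given: they have to be found in the camera images.
- photometer: White box fixed to the bench, 85 mm tall with a flat deck. Origin on the bench under the wheel axis; x points away from its display, y to its left, z up: the box spans -118 to 118 mm in x and -180 to 110 mm in y.
- selector_axis (a point): Centre of the selector wheel, at deck level (85 mm above the bench). The wheel is a black disc, 100 mm across, its hub 17 mm above the deck, turning about the vertical. x points along the tab, z up. Nothing but the tab stands on the deck between the disc and 105 mm from the axis.
- selector_tab (a point): Top of the wheel's one protruding white tab: 62 mm from the wheel axis, 30 mm above the deck. The tab is an upright block 30 mm long radially (44 to 74 mm from the axis), 12 mm thick, 2 to 30 mm above the deck, with a flat face on either side to push. x points radially outward, z up.
- selector_pointer (a point): The point on deck level straight out from the tab, 88 mm from the wheel axis (14 mm beyond the tab's outer end), over the circle on which the dots lie. The wheel points at a dot when this point lies on it.
- selector (a joint): Angle of the selector wheel in rad, growing counter-clockwise seen from above; 0 when the tab points straight to the photometer's far side (its +x), opposite its display. It may be pushed either way by more than half a turn, has no clicks, and stays where it is left: friction 0.15 N m, about 2.5 N at the tab.
- dot_blue: The blue dot, 22 mm across and 1.5 mm thick, flat on the deck, 88 mm from the wheel axis. Five dots (blue, green, yellow, red, white) lie 45 degrees apart around the half of the wheel nearer the display; which colour lies where changes. The origin is at its centre.
- measure (a joint): Travel of the orange button in m: 0 up, 0.006 fully down. Spring return, 5 N holds it fully down.
- measure_top (a point): Centre of the top of the round orange button (28 mm across, in a black housing) on the deck, pressed straight down. It lies 70 mm towards the display and 135 mm to the right (-y) of the wheel axis in the photometer's frame.
- vial: Glass sample vial with a black cap, 26 mm across, 45 mm tall, standing loose in a 12 mm high round collar on the deck, 60 mm away from the display side and 140 mm to the right of the wheel axis in the photometer's frame. Origin at the centre of its underside. Leave it alone.
- tip_beaker: Glass beaker of plastic tubes, 96 mm across, 155 mm tall, on the bench; origin under its centre. Leave it alone.
- flask: Conical flask with a white funnel in its neck, 100 mm across, 195 mm tall; origin under its centre. Leave it alone.
- reagent: Amber bottle with a blue cap, 68 mm across, 130 mm tall; origin under its centre. Leave it alone.
- tube_rack: White test tube rack with capped tubes, 70 x 170 mm, 96 mm tall; origin under its centre. Leave it alone.
- dish: Shallow glass dish, 90 mm across, 15 mm tall; origin under its centre. Leave it alone.

How it is judged:
By the outcome, as a careful person would: the job done as asked, in the order asked, and still so for the second after the job is handed in, with the robot touching nothing.
It also fails if it takes over 51 s, if anything falls off the work surface, if the arm or the gripper's body presses on something with over 40 N, if the wrist force passes 120 N, or if a joint passes its speed limit or range.

## Working session

There is one attempt and no reset: what is moved stays moved. The work goes in short steps, Python scripts to look and compute and a tool call to move; the robot and the scene stay as the last step left them, time stands still between calls to the robot, and variables do not carry over. Pictures are saved under pics/ and viewed, at most 10 in all, crops included, and the job is handed in when it is done.

Besides the shell and the picture viewer there is one more tool, called after "Request:" as name(argument=value, ...), one argument or row to a line, values as JSON. send_rows: Moves the arm, as the interface text tells. Its arguments: {"type":"object","properties":{"targets":{"type":"array"},"squeeze":{"type":"number"}},"required":["targets"]}

```bash
mkdir -p pics; cat > h.py <<'E'
from rig import ctrl
import numpy as np, cv2
def ray(p,uv):
    d=p["R"].T@np.linalg.solve(p["camera_matrix"],[uv[0],uv[1],1.]); c=-p["R"].T@p["t"]; return c,d
def onz(p,uv,z):
    c,d=ray(p,uv); return c+d*(z-c[2])/d[2]
def save(p,n): cv2.imwrite(f"pics/{n}.png",cv2.cvtColor(p["img"],cv2.COLOR_RGB2BGR))
E
python3 - <<'E'
from h import *
np.set_printoptions(precision=1,suppress=True)
Z=dict(selector_axis=85,selector_tab=115,selector_pointer=85,dot_blue=86.5,measure_top=None,vial=85,photometer=0)
P=[]
for n in("top","side"):
    p=ctrl.capture(n);save(p,n+"0")
    for q,z in Z.items():
        for r in ctrl.landmark_of(q,p)[:2]:
            print(n,q,round(r["score"],2),np.array(r["point"]),onz(p,r["point"],97 if z is None else z))
print(ctrl.sense())
a=cv2.imread("pics/top0.png");
E
```

```text
top selector_axis 0.94 [249.4 194.8] [585.3  16.4  85. ]
top selector_tab 0.88 [247.2 173.4] [637.8  16.6 115. ]
top selector_pointer 0.8 [245.9 167.9] [661.   18.8  85. ]
top dot_blue 0.59 [215.9 189. ] [610.  105.3  86.5]
top measure_top 0.61 [299.2 229.5] [ 477.2 -105.2   97. ]
top vial 0.45 [301.8 182.9] [ 603.8 -128.5   85. ]
top vial 0.33 [244.1 163.7] [673.4  22.6  85. ]
top photometer 0.67 [250.3 198.1] [591.9  15.    0. ]
side selector_axis 0.57 [248.6 190.7] [587.7   8.2  85. ]
side selector_tab 0.95 [232.5 175.7] [640.2  13.7 115. ]
side selector_pointer 0.79 [225.  178.3] [670.6  13.4  85. ]
side dot_blue 0.62 [220.  208.7] [604.7 106.2  86.5]
side measure_top 0.45 [303.6 184.7] [476.7 -96.   97. ]
side vial 0.44 [273.2 161.7] [ 605.  -128.4   85. ]
side photometer 0.77 [251.4 214. ] [573.1  14.6   0. ]
side photometer 0.59 [146.2 310.3] [582.9 396.5   0. ]
{'time_s': 0.8, 'joints': array([-1.5,  0.3,  1.5, -0. ,  1.3, -0.2]), 'dq': array([-0.,  0.,  0., -0., -0., -0.]), 'tau': array([  0. , -41.2, -26. ,  -0. ,   0. ,   0. ]), 'eef_pos': array([ 140.4, -505.9,  231.3]), 'ee_rot': array([-0. ,  1. ,  0.1, -0. ]), 'force': array([-0.3, -0.1, -0.7]), 'wrist_torque': array([-0., -0., -0.]), 'grip_force': 0.0, 'grip_width': 1.003247092945827}
```

```bash
python3 -c "
import cv2
a=cv2.imread('pics/top0.png')[110:270,160:360];b=cv2.imread('pics/side0.png')[110:270,160:360]
cv2.imwrite('pics/c0.png',cv2.vconcat([cv2.resize(a,None,fx=2.5,fy=1.87*1,interpolation=2) if 0 else cv2.resize(a,(370,296),interpolation=2),cv2.resize(b,(370,296),interpolation=2)]))
cv2.imwrite('pics/c1.png',cv2.hconcat([cv2.imread('pics/top0.png'),]))"
```

```text
(no output)
```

View pics/top0.png

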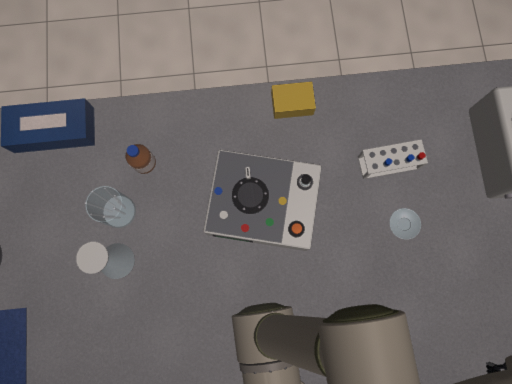

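View pics/c0.png

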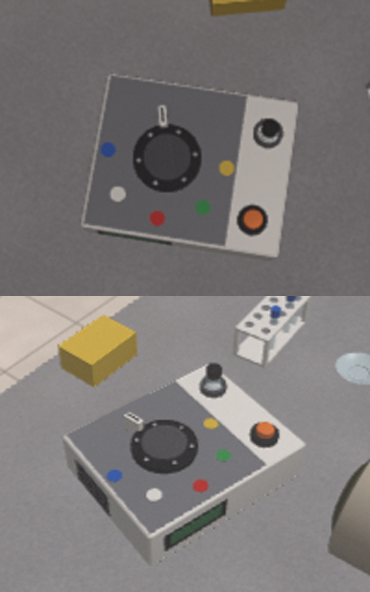

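The top view shows the photometer with wheel hub at about (250,195) and the white tab pointing up at (248,173). The dots are blue (218,191), white (223,215), red (245,228), green (270,222) and yellow (283,201), the button is at (297,229) and the vial at (305,181). Blue is therefore the dot at +90° in the photometer frame. Next I fit the pose using all the dots.

```bash
cat >> h.py <<'E'
from scipy.optimize import least_squares
def proj(p,X):
    x=p["camera_matrix"]@(p["R"]@np.asarray(X,float)+p["t"]); return x[:2]/x[2]
ANG=dict(blue=90,white=135,red=180,green=-135,yellow=-90)
def w(q,xyz):
    c,s=np.cos(q[2]),np.sin(q[2]); return np.array([q[0]+c*xyz[0]-s*xyz[1],q[1]+s*xyz[0]+c*xyz[1],xyz[2]])
def dot(a,r=88,z=86.5): a=np.radians(a); return [r*np.cos(a),r*np.sin(a),z]
def find(p,col,uv,rad):
    hsv=cv2.cvtColor(p["img"],cv2.COLOR_RGB2HSV).astype(int); H,S,V=hsv[...,0],hsv[...,1],hsv[...,2]
    m=dict(blue=(abs(H-112)<14)&(S>110),red=((H<7)|(H>172))&(S>120),green=(abs(H-60)<20)&(S>90),yellow=(abs(H-23)<8)&(S>110),white=(S<45)&(V>130))[col]
    yy,xx=np.indices(m.shape); m=m&(np.hypot(xx-uv[0],yy-uv[1])<rad)
    return (np.array([xx[m].mean(),yy[m].mean()]),m.sum()) if m.sum()>4 else (None,0)
E
python3 - <<'E'
from h import *
np.set_printoptions(precision=2,suppress=True)
q=np.array([586,14,np.radians(-15)])
P=[ctrl.capture("top"),ctrl.capture("side")]
for it in range(2):
    obs=[]
    for i,p in enumerate(P):
        for c,a in ANG.items():
            uv,n=find(p,c,proj(p,w(q,dot(a))),9-it*2)
            if uv is not None: obs.append((i,c,uv,n))
    f=lambda q:np.concatenate([proj(P[i],w(q,dot(ANG[c])))-uv for i,c,uv,n in obs])
    s=least_squares(f,q,loss="soft_l1",x_scale=[10,10,.1]); q=s.x
for o,r in zip(obs,f(q).reshape(-1,2)): print(o[0],o[1],o[2],o[3],r)
print(q,np.degrees(q[2]))
for i in (0,1):
    qi=least_squares(lambda q:np.concatenate([proj(P[j],w(q,dot(ANG[c])))-uv for j,c,uv,n in obs if j==i]),q,x_scale=[10,10,.1]).x; print(i,qi,np.degrees(qi[2]))
print("btn",w(q,[-70,-135,97]),"vial",w(q,[60,-140,85]),"blue",w(q,dot(90)))
for p in P:
    for l,z in(("selector_tab",115),("selector_pointer",85)):
        X=onz(p,ctrl.landmark_of(l,p)[0]["point"],z)[:2]-q[:2]; print(l,np.degrees(np.arctan2(X[1],X[0])),np.hypot(*X))
s=ctrl.sense(); print(s["time_s"],np.array2string(s["ee_rot"],precision=5),s["eef_pos"])
E
```

```text
0 blue [217.89 190.37] 46 [ 0.22 -0.11]
0 white [223.3  214.37] 54 [ 0.2  -0.17]
0 red [244.57 227.47] 51 [ 0.25 -0.15]
0 green [269.13 221.71] 45 [ 0.27 -0.23]
0 yellow [282.15 200.37] 52 [ 0.22 -0.05]
1 blue [221.44 206.56] 39 [-0.09  0.41]
1 white [242.87 217.02] 55 [-0.05  0.34]
1 red [268.07 212.2 ] 40 [-0.1  0.3]
1 green [280.24 195.58] 33 [-0.02  0.41]
1 yellow [273.45 178.42] 33 [-0.04  0.35]
[583.48  14.53  -0.26] -14.7798262539319
0 [583.16  15.19  -0.26] -14.780446058619491
1 [584.16  13.45  -0.26] -14.763642070481842
btn [481.36 -98.15  97.  ] vial [ 605.78 -136.14   85.  ] blue [605.93  99.62  86.5 ]
selector_tab 5.432908902950462 82.38376471461241
selector_pointer 2.7808544545330647 79.28590493230973
selector_tab -3.791219885150026 60.38741149660329
selector_pointer -0.6406956834931417 91.71995682308912
1.1 [-0.00003  0.99084  0.13502 -0.00002] [ 140.43 -505.86  231.29]
```

Request:
send_rows(
  targets=[
    [1,0.03,-0.017,0,0,0,0],
    [1,0.05,-0.028,0,0,0,0],
    [1,0.05,-0.028,0,0,0,0],
    [1,0.05,-0.028,0,0,0,0],
    [1,0.05,-0.028,0,0,0,0.1],
    [1,0.05,-0.023,0,0,0,0.14],
    [1,0.05,-0.016,0,0,0,0.14],
    [1,0.05,-0.009,0,0,0,0.14],
    [1,0.05,-0.002,0,0,0,0.14],
    [1,0.05,0.005,0,0,0,0.13],
  ],
  squeeze=20,
)

```text
time_s: 2.35
eef_pos: [568.3, -301.3, 231.5]
ee_rot: [0.0, 0.966, -0.258, 0.0]
force: [-0.5, -0.9, 0.9]
grip_width: 0.001
grip_force: 0.0
```

```bash
cat >> h.py <<'E'
from scipy.spatial.transform import Rotation as Ro
Q=[583.5,14.5,np.radians(-14.77)]
def to(x,y,z,yaw=None):
    s=ctrl.sense(); r=s["ee_rot"]; R=Ro.from_quat([r[1],r[2],r[3],r[0]]).as_matrix()
    d=R.T@(np.array([x,y,z])-s["eef_pos"]); psi=np.degrees(np.arctan2(R[1,0],R[0,0]))
    print("t",s["time_s"],"pos",s["eef_pos"].round(1),"yaw",psi.round(1),"tilt",R[2].round(3),"F",s["force"].round(1),"grip",round(s["grip_width"],2),"j",s["joints"].round(2))
    print("tool delta now",d.round(1), "az",None if yaw is None else np.radians(psi-yaw).round(3))
E
python3 - <<'E'
from h import *
to(640.7,-18.5,150,-30)
p=ctrl.capture("top"); save(p,"top1")
E
```

```text
t 2.35 pos [ 568.3 -301.3  231.5] yaw -29.9 tilt [ 0. -0. -1.] F [-0.5 -0.9  0.9] grip 0.0 j [-0.67  0.58  1.1   0.    1.46  1.42]
tool delta now [ -78.2 -281.2   81.5] az 0.002
```

Request:
send_rows(
  targets=[
    [1,-0.008,-0.028,0,0,0,0],
    [1,-0.012,-0.043,0,0,0,0],
    [1,-0.014,-0.05,0,0,0,0],
    [1,-0.014,-0.05,0,0,0,0],
    [1,-0.014,-0.05,0,0,0,0],
    [1,-0.01,-0.038,0,0,0,0],
    [1,-0.006,-0.022,0.02,0,0,0],
    [1,0,0,0.025,0,0,0],
    [1,0,0,0.025,0,0,0],
    [1,0,0,0.01,0,0,0],
  ],
)

```text
time_s: 3.65
eef_pos: [637.6, -19.1, 149.9]
ee_rot: [0.0, 0.967, -0.257, -0.001]
force: [-0.4, 0.1, 0.0]
grip_width: 0.007
grip_force: 0.0
```

```bash
python3 - <<'E'
from h import *
to(640.7,-18.5,101,-30)
out=[]
for n in("wrist","side"):
    p=ctrl.capture(n); save(p,n+"2")
    for l,z in(("selector_tab",115),("selector_pointer",85),("selector_axis",85)):
        for r in ctrl.landmark_of(l,p)[:1]:
            X=onz(p,r["point"],z)[:2]-Q[:2]; print(n,l,r["point"],r["score"],np.degrees(np.arctan2(X[1],X[0])),np.hypot(*X))
a=cv2.imread("pics/wrist2.png");b=cv2.imread("pics/side2.png")[110:270,150:363]
cv2.imwrite("pics/m2.png",cv2.vconcat([cv2.resize(a,(400,300)),cv2.resize(b,(400,300))]))
E
```

```text
t 3.65 pos [637.6 -19.1 149.9] yaw -29.7 tilt [-0.002  0.001 -1.   ] F [-0.4  0.1  0. ] grip 0.01 j [-0.21  0.63  1.23  0.    1.28  1.88]
tool delta now [ 2.5 -2.1 48.9] az 0.004
wrist selector_tab [205.1, 240.5] 0.93 -0.5121416665809669 60.8656908022067
side selector_tab [231.6, 175.4] 0.86 -0.1031606200823506 59.43033308863693
side selector_pointer [224.7, 178.1] 0.85 -0.7278975990637949 88.35643550737639
```

View pics/m2.png

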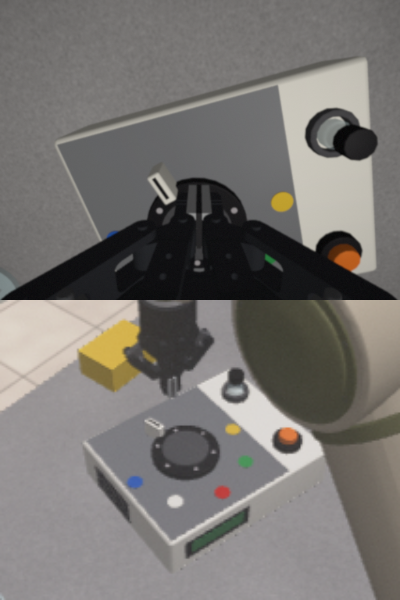

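Request:
send_rows(
  targets=[
    [1,0.0025,-0.002,0.01,0,0,0],
    [1,0,0,0.017,0,0,0],
    [1,0,0,0.014,0,0,0],
    [1,0,0,0.008,0,0,0],
    [1,0,0,0,0,0,0],
    [1,-5e-05,-0.0026,0,0,0,-0.04],
    [1,-5e-05,-0.0026,0,0,0,-0.04],
    [1,-5e-05,-0.0026,0,0,0,-0.04],
    [1,-5e-05,-0.0026,0,0,0,-0.04],
    [1,-5e-05,-0.0026,0,0,0,-0.04],
  ],
)

```text
time_s: 5.3
eef_pos: [646.6, -6.6, 102.3]
ee_rot: [0.0, 0.988, -0.158, 0.0]
force: [0.0, -1.1, 0.6]
grip_width: 0.009
grip_force: 0.0
```

```bash
cat >> h.py <<'E'
def arc(a,r=66,z=101):
    a=np.radians(a); to(Q[0]+r*np.cos(a),Q[1]+r*np.sin(a),z,np.degrees(a))
    e=ctrl.sense()["eef_pos"][:2]-Q[:2]; print("finger angle",np.degrees(np.arctan2(e[1],e[0])).round(2),"r",np.hypot(*e).round(1))
def tab(names=("wrist","side","top")):
    for n in names:
        p=ctrl.capture(n)
        for l,z in(("selector_tab",115),("selector_pointer",85)):
            for r in ctrl.landmark_of(l,p)[:1]:
                X=onz(p,r["point"],z)[:2]-Q[:2]; print(n,l,np.round(r["point"],1),round(r["score"],2),np.degrees(np.arctan2(X[1],X[0])).round(2),np.hypot(*X).round(1))
        save(p,n+"_last")
E
python3 -c "
from h import *
arc(-18); tab(('side',))"
```

```text
t 5.3 pos [646.6  -6.6 102.3] yaw -18.1 tilt [ 0.  0. -1.] F [ 0.  -1.1  0.6] grip 0.01 j [-0.19  0.69  1.25 -0.    1.2   1.7 ]
tool delta now [-0.5 -0.6  1.3] az -0.002
finger angle -18.51 r 66.5
side selector_tab [233.  176.9] 0.71 2.01 52.6
side selector_pointer [225.  176.6] 0.77 -3.83 91.9
```

Request:
send_rows(
  targets=[
    [1,-5e-05,-0.0026,0.0005,0,0,-0.04],
    [1,-5e-05,-0.0026,0,0,0,-0.04],
    [1,-5e-05,-0.0026,0,0,0,-0.04],
    [1,-5e-05,-0.0026,0,0,0,-0.04],
    [1,-5e-05,-0.0026,0,0,0,-0.04],
    [1,-0.0001,-0.0033,0,0,0,-0.05],
    [1,-0.0001,-0.0033,0,0,0,-0.05],
    [1,-0.0001,-0.0033,0,0,0,-0.05],
    [1,-0.0001,-0.0033,0,0,0,-0.05],
    [1,-0.0001,-0.0033,0,0,0,-0.05],
  ],
)

```text
time_s: 6.7
eef_pos: [649.4, 22.5, 101.9]
ee_rot: [0.0, 0.998, 0.067, 0.0]
force: [0.6, -2.8, 2.6]
grip_width: -0.001
grip_force: 1.3
```

```bash
python3 -c "
from h import *
arc(8); tab()"
```

```text
t 6.7 pos [649.4  22.5 101.9] yaw 7.7 tilt [ 0.001  0.    -1.   ] F [ 0.6 -2.8  2.6] grip -0.0 j [-0.15  0.7   1.24  0.    1.2   1.29]
tool delta now [-0.4 -1.3  0.9] az -0.006
finger angle 6.91 r 66.4
wrist selector_tab [216.6 276.1] 0.9 24.05 62.2
side selector_tab [224.6 180.8] 0.76 24.35 66.5
```

Request:
send_rows(
  targets=[
    [1,-0.0001,-0.004,0,0,0,-0.06],
    [1,-0.0001,-0.004,0,0,0,-0.06],
    [1,-0.0001,-0.004,0,0,0,-0.06],
    [1,-0.0001,-0.004,0,0,0,-0.06],
    [1,-0.0001,-0.004,0,0,0,-0.06],
    [1,-0.0001,-0.004,0,0,0,-0.06],
    [1,-0.0001,-0.004,0,0,0,-0.06],
    [1,-0.0001,-0.004,0,0,0,-0.06],
    [1,-0.0001,-0.004,0,0,0,-0.06],
    [1,-0.0001,-0.004,0,0,0,-0.06],
  ],
)

```text
time_s: 8.4
eef_pos: [633.0, 58.0, 101.7]
ee_rot: [0.0, 0.934, 0.358, 0.0]
force: [2.0, -2.4, 0.2]
grip_width: -0.0
grip_force: 1.3
```

```bash
python3 -c "
from h import *
arc(58); tab()"
```

```text
t 8.4 pos [633.   58.  101.7] yaw 42.0 tilt [ 0.     0.001 -1.   ] F [ 2.  -2.4  0.2] grip -0.0 j [-0.09  0.67  1.29 -0.    1.18  0.75]
tool delta now [ -2.4 -19.    0.7] az -0.28
finger angle 41.27 r 65.9
wrist selector_tab [214.8 276.6] 0.76 59.47 61.5
side selector_tab [226.9 191.4] 0.87 60.56 60.4
side selector_pointer [218.4 201.6] 0.69 60.72 86.4
```

Request:
send_rows(
  targets=[
    [1,0,-0.002,0,0,0,-0.03],
    [1,0,-0.002,0,0,0,-0.03],
    [1,0,-0.002,0,0,0,-0.03],
    [1,0,-0.002,0,0,0,-0.03],
    [1,0,-0.002,0,0,0,-0.03],
    [1,0,-0.002,0,0,0,-0.03],
    [1,0,-0.0013,0,0,0,-0.02],
    [1,0,0,0,0,0,0],
    [1,0,0,0,0,0,0],
    [1,0,0,0,0,0,0],
  ],
)

```text
time_s: 10.1
eef_pos: [623.2, 67.4, 101.8]
ee_rot: [-0.0, 0.894, 0.449, -0.0]
force: [0.6, -1.9, -1.2]
grip_width: 0.006
grip_force: 0.7
```

```bash
python3 - <<'E'
from h import *
arc(58); tab()
for n in("wrist","side"):
    a=cv2.imread(f"pics/{n}_last.png"); print(a.shape)
p=ctrl.capture("side")
print("pred px blue",proj(p,w(Q,dot(90))))
a=cv2.imread("pics/wrist_last.png")[180:384,110:382];b=cv2.imread("pics/side_last.png")[160:235,190:290]
cv2.imwrite("pics/m3.png",cv2.vconcat([cv2.resize(a,(400,300),interpolation=2),cv2.resize(b,(400,300),interpolation=2)]))
E
```

```text
t 10.1 pos [623.2  67.4 101.8] yaw 53.3 tilt [ 0. -0. -1.] F [ 0.6 -1.9 -1.2] grip 0.01 j [-0.08  0.65  1.33  0.    1.16  0.56]
tool delta now [-0.3 -5.6  0.8] az -0.082
finger angle 53.09 r 66.1
wrist selector_tab [216.  277.6] 0.9 70.95 61.1
side selector_tab [229.4 193.8] 0.59 71.02 58.0
side selector_pointer [217.6 204.1] 0.96 65.49 91.4
(384, 512, 3)
(384, 512, 3)
pred px blue [221.35700272 206.96752899]
```

View pics/m3.png

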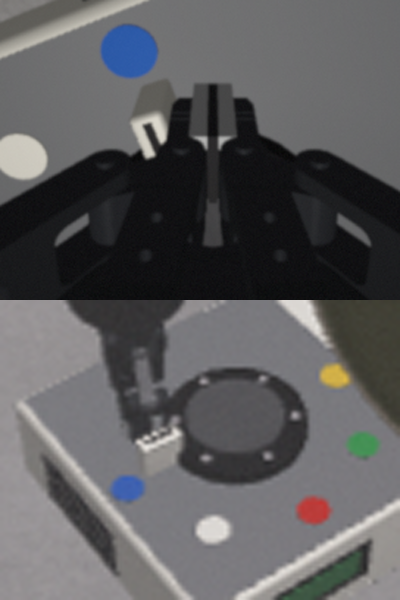

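Wrist crop: the tab is just short of the blue dot, with the fingers behind it and no pinch. Both the wrist and side estimates give about 71.0° against a target of 75.2°.

Request:
send_rows(
  targets=[
    [1,0,-0.0012,0,0,0,-0.0175],
    [1,0,-0.0012,0,0,0,-0.0175],
    [1,0,-0.0012,0,0,0,-0.0175],
    [1,0,-0.0012,0,0,0,-0.0175],
    [1,0,0,0,0,0,0],
    [1,0,0,0,0,0,0],
    [1,0,0.004,0,0,0,0],
    [1,0,0.008,0,0,0,0],
    [1,0,0.008,-0.02,0,0,0],
    [1,0,0.01,-0.03,0,0,0],
  ],
)

```text
time_s: 11.85
eef_pos: [644.6, 53.6, 151.5]
ee_rot: [-0.001, 0.877, 0.48, -0.001]
force: [-0.6, 0.2, -0.0]
grip_width: 0.003
grip_force: 0.0
```

```bash
python3 - <<'E'
from h import *
arc(58); tab()
p=ctrl.capture("wrist"); 
for c in("blue","yellow","white","red","green"):
    pr=proj(p,w(Q,dot(ANG[c]))); uv,n=find(p,c,pr,30); print(c,pr.round(1),uv,n)
    if n: X=onz(p,uv,86.5)[:2]-Q[:2]; print(np.degrees(np.arctan2(X[1],X[0])),np.hypot(*X))
a=cv2.imread("pics/wrist_last.png")
cv2.imwrite("pics/m4.png",cv2.resize(a,(800,600),interpolation=2))
E
```

```text
t 11.85 pos [644.6  53.6 151.5] yaw 57.3 tilt [-0.001 -0.002 -1.   ] F [-0.6  0.2 -0. ] grip 0.0 j [-0.1   0.65  1.2   0.    1.3   0.47]
tool delta now [  0.1 -30.9  50.6] az -0.012
finger angle 32.65 r 72.5
wrist selector_tab [181.6 234.9] 0.61 74.14 60.5
side selector_tab [228.1 193.7] 0.97 69.01 60.8
side selector_pointer [224.2 209.5] 0.76 82.28 86.7
top selector_tab [249.2 199.1] 0.54 167.42 15.9
blue [175.5 186. ] [176.95107914 186.91942446] 695
74.75758994037503 87.00862746586918
yellow [250.8 365.9] None 0
white [113.4 240.4] [114.52336449 241.71339564] 642
120.66302148575318 86.90193613069115
red [118.4 313. ] [116.31726908 310.57429719] 249
163.4346980992664 88.66483748243787
green [175.4 361.1] None 0
```

View pics/m4.png

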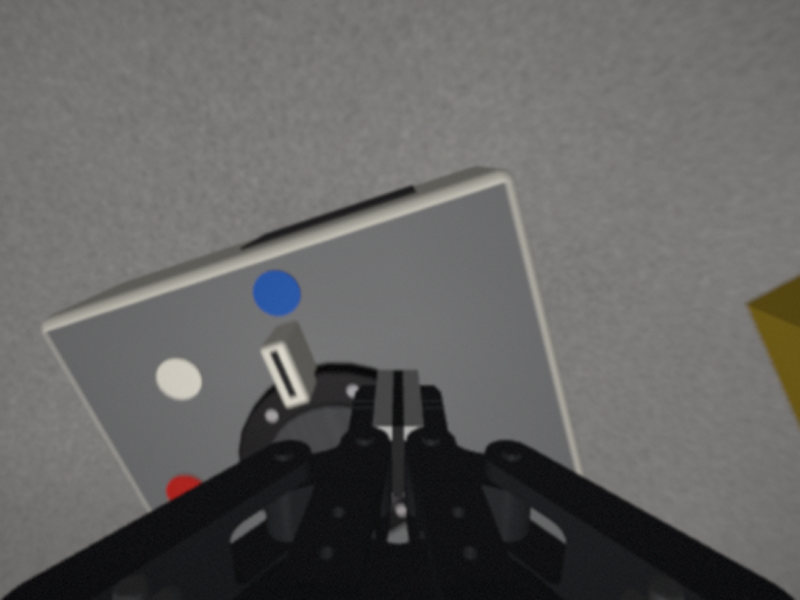

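The wrist view shows the tab's top face with its outer end at about (272,345) and its inner end at (298,404) in the 800x600 picture. The blue dot is at (277,292). I'll measure the tab's direction from the segmented top face.

```bash
cat >> h.py <<'E'
def tabfit(p,g):
    g=np.radians(g)
    cen=proj(p,w([Q[0],Q[1],0],[62*np.cos(g),62*np.sin(g),115]))
    gray=p["img"].min(2); yy,xx=np.indices(gray.shape)
    m=((gray>170)&(np.hypot(xx-cen[0],yy-cen[1])<30)).astype(np.uint8)
    m=cv2.morphologyEx(m,cv2.MORPH_CLOSE,np.ones((7,7)))
    k,lab,st,ce=cv2.connectedComponentsWithStats(m); i=1+np.argmin(np.hypot(*(ce[1:]-cen).T)); 
    c,_=cv2.findContours((lab==i).astype(np.uint8),0,2); pts=max(c,key=len)[:,0].astype(float)
    X=np.array([onz(p,u,115)[:2] for u in pts],np.float32)
    r=cv2.minAreaRect(X); B=cv2.boxPoints(r); e=sorted([B[1]-B[0],B[2]-B[1]],key=np.linalg.norm)
    a=np.degrees(np.arctan2(e[1][1],e[1][0]))%180; d=np.array(r[0])-Q[:2]
    print("tab rect dir",a,"size",r[1],"centre polar",np.degrees(np.arctan2(d[1],d[0])),np.hypot(*d))
    # offset-corrected centre using the blue dot
    uv,n=find(p,"blue",proj(p,w(Q,dot(90))),30)
    if n:
        off=onz(p,uv,86.5)[:2]-w(Q,dot(90))[:2]; d2=d-off; print("blue off",off,"corrected",np.degrees(np.arctan2(d2[1],d2[0])),np.hypot(*d2))
E
python3 - <<'E'
from h import *
tabfit(ctrl.capture("wrist"),75)
E
```

```text
tab rect dir 76.01154 size (27.370664596557617, 9.59822940826416) centre polar 75.28245380336212 57.767072447153375
blue off [ 0.40281337 -1.11612794] corrected 75.93898102287868 58.74810054743702
```

Request:
send_rows(
  targets=[
    [1,0,0,-0.02,0,0,0],
    [1,-0.018,-0.0046,0,0,0,0],
    [1,-0.03,-0.0077,0,0,0,0],
    [1,-0.036,-0.0092,0,0,0,0],
    [1,-0.036,-0.0092,0,0,0,0],
    [1,-0.036,-0.0092,0,0,0,0],
    [1,-0.03,-0.0077,0,0,0,0],
    [1,-0.018,-0.0046,0,0,0,0],
    [1,-0.012,-0.0031,0.01,0,0,0],
    [1,0,0,0.02,0,0,0],
  ],
)

```text
time_s: 13.65
eef_pos: [481.5, -98.5, 141.4]
ee_rot: [0.0, 0.878, 0.48, 0.0]
force: [0.8, 1.0, -0.7]
grip_width: -0.002
grip_force: 0.0
```

```bash
python3 - <<'E'
from h import *
np.set_printoptions(precision=1,suppress=True)
to(481.4,-98.2,105)
C=[]
for n in("wrist","side","top"):
    p=ctrl.capture(n)
    hsv=cv2.cvtColor(p["img"],cv2.COLOR_RGB2HSV).astype(int)
    pr=proj(p,w(Q,[-70,-135,100]))
    yy,xx=np.indices(hsv.shape[:2]); m=(abs(hsv[...,0]-9)<6)&(hsv[...,1]>140)&(np.hypot(xx-pr[0],yy-pr[1])<40)
    print(n,"pred",pr,"orange",(xx[m].mean(),yy[m].mean(),m.sum()) if m.any() else None)
    for r in ctrl.landmark_of("measure_top",p)[:1]:
        print(n,r["score"],np.array(r["point"]),onz(p,r["point"],100)); C.append((p,r["point"]))
    save(p,n+"5")
    if n!="wrist": tabfit(p,75.2) if 0 else None
if len(C)>1:
    f=lambda X:np.concatenate([proj(p,X)-u for p,u in C]); print("tri",least_squares(f,[481,-98,100.]).x)
a=cv2.imread("pics/wrist5.png");b=cv2.imread("pics/side5.png")[110:270,150:363]
cv2.imwrite("pics/m5.png",cv2.vconcat([cv2.resize(a,(400,300)),cv2.resize(b,(400,300))]))
E
```

```text
t 13.65 pos [481.5 -98.5 141.4] yaw 57.3 tilt [ 0.  0. -1.] F [ 0.8  1.  -0.7] grip -0.0 j [-0.4  0.3  1.7  0.   1.1  0.1]
tool delta now [ 0.2 -0.3 36.4] az None
wrist pred [253.1 220.7] orange (np.float64(254.7810606060606), np.float64(220.27954545454546), np.int64(1320))
wrist 0.56 [254.8 229.6] [ 478.8 -104.3  100. ]
side pred [302.7 182.7] orange (np.float64(303.135593220339), np.float64(181.57627118644066), np.int64(59))
side 0.47 [305.7 182.6] [ 475.3 -103.8  100. ]
top pred [296.4 228. ] orange None
tri [ 477.7 -106.    95.6]
```

View pics/m5.png

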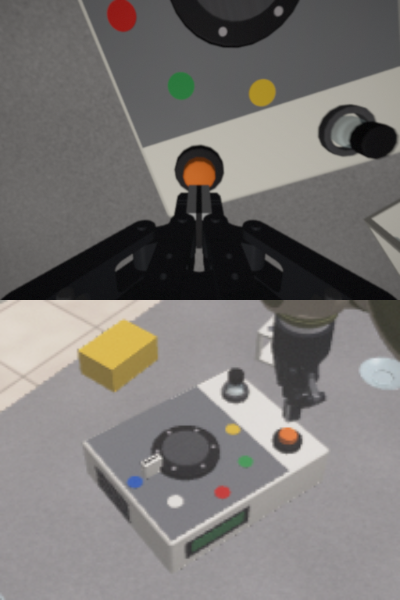

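The fingers are over the orange button, which is at about (200,168) in the wrist half. The side view has the tab pointing at blue. Now I descend.

Request:
send_rows(
  targets=[
    [1,0,0,0.01,0,0,0],
    [1,0,0,0.01,0,0,0],
    [1,0,0,0.006,0,0,0],
    [1,0,0,0.003,0,0,0],
    [1,0,0,0.002,0,0,0],
    [1,0,0,0.002,0,0,0],
    [1,0,0,0.001,0,0,0],
    [1,0,0,0.001,0,0,0],
    [1,0,0,0,0,0,0],
    [1,0,0,0,0,0,0],
  ],
)

```text
time_s: 15.2
eef_pos: [481.5, -98.2, 106.9]
ee_rot: [0.0, 0.877, 0.48, 0.0]
force: [-0.1, -0.2, 0.6]
grip_width: -0.001
grip_force: 0.7
```

Request:
send_rows(
  targets=[
    [1,0,0,0.002,0,0,0],
    [1,0,0,0.002,0,0,0],
    [1,0,0,0.001,0,0,0],
    [1,0,0,0.001,0,0,0],
    [1,0,0,0.001,0,0,0],
    [1,0,0,0.001,0,0,0],
    [1,0,0,0,0,0,0],
    [1,0,0,0,0,0,0],
    [1,0,0,0,0,0,0],
    [1,0,0,0,0,0,0],
  ],
)

```text
time_s: 16.45
eef_pos: [481.7, -98.2, 100.7]
ee_rot: [0.001, 0.877, 0.48, 0.0]
force: [-8.3, 3.0, 24.4]
grip_width: -0.003
grip_force: 12.1
```

```bash
python3 - <<'E'
from h import *
to(481.4,-98.2,100)
print(ctrl.sense()["wrist_torque"])
a=[]
for n in("wrist","side"):
    p=ctrl.capture(n); save(p,n+"6")
    print(n,[proj(p,w(Q,[-70,-135,z])).round(1) for z in(85,95,100,105)])
    r=ctrl.boxes_of("measure_top",p)[:1]; print(r)
a=cv2.imread("pics/wrist6.png")[170:300,170:343];b=cv2.imread("pics/side6.png")[150:210,263:343];c=cv2.imread("pics/side5.png")[150:210,263:343]
cv2.imwrite("pics/m6.png",cv2.vconcat([cv2.resize(a,(400,300),interpolation=2),cv2.hconcat([cv2.resize(x,(400,300),interpolation=2) for x in (b,)])]))
cv2.imwrite("pics/m6.png",cv2.hconcat([cv2.imread("pics/m6.png"),cv2.copyMakeBorder(cv2.resize(c,(400,300),interpolation=2),300,0,0,0,0)]))
E
```

```text
t 16.45 pos [481.7 -98.2 100.7] yaw 57.4 tilt [-0.     0.001 -1.   ] F [-8.3  3.  24.4] grip -0.0 j [-0.44  0.39  1.76 -0.    0.99  0.13]
tool delta now [-0.2 -0.3  0.7] az None
[ 0.4681636   1.40136402 -0.01166117]
wrist [array([253. , 238.1]), array([252.9, 246.1]), array([252.9, 250.4]), array([252.9, 255. ])]
[{'extent': [231.0, 229.2, 46.8, 19.8], 'score': 0.95}]
side [array([302.2, 186.4]), array([302.5, 184. ]), array([302.7, 182.7]), array([302.9, 181.5])]
[]
```

View pics/m6.png

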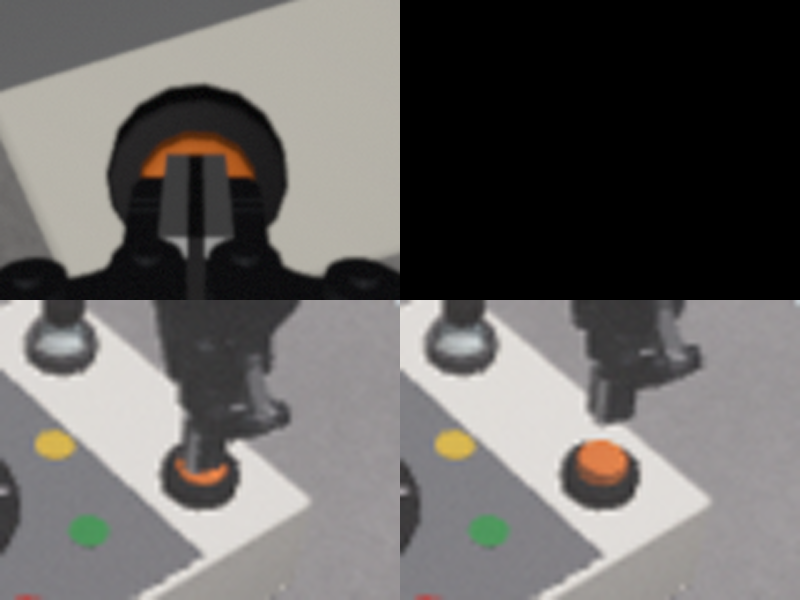

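The side crop before the press (right) shows the button standing proud of its housing. Under the tip (left) it is flush, and 24 N on a 5 N spring means it is bottomed. I'll release in steps to check the travel from the spring force.

Request:
send_rows(
  targets=[
    [1,0,0,-0.001,0,0,0],
    [1,0,0,-0.001,0,0,0],
    [1,0,0,-0.0005,0,0,0],
    [1,0,0,0,0,0,0],
    [1,0,0,0,0,0,0],
    [1,0,0,0,0,0,0],
    [1,0,0,0,0,0,0],
    [1,0,0,0,0,0,0],
    [1,0,0,0,0,0,0],
    [1,0,0,0,0,0,0],
  ],
)

```text
time_s: 17.9
eef_pos: [481.5, -98.2, 101.3]
ee_rot: [0.0, 0.877, 0.48, 0.0]
force: [0.5, 0.2, 4.3]
grip_width: 0.0
grip_force: 2.3
```

Request:
send_rows(
  targets=[
    [1,0,0,-0.001,0,0,0],
    [1,0,0,-0.001,0,0,0],
    [1,0,0,0,0,0,0],
    [1,0,0,0,0,0,0],
    [1,0,0,0,0,0,0],
    [1,0,0,0,0,0,0],
    [1,0,0,0,0,0,0],
    [1,0,0,0,0,0,0],
    [1,0,0,0,0,0,0],
    [1,0,0,0,0,0,0],
  ],
)

```text
time_s: 19.15
eef_pos: [481.5, -98.2, 103.3]
ee_rot: [0.0, 0.877, 0.48, 0.0]
force: [1.0, 0.1, 3.7]
grip_width: 0.001
grip_force: 1.7
```

Request:
send_rows(
  targets=[
    [1,0,0,-0.001,0,0,0],
    [1,0,0,-0.001,0,0,0],
    [1,0,0,-0.0005,0,0,0],
    [1,0,0,0,0,0,0],
    [1,0,0,0,0,0,0],
    [1,0,0,0,0,0,0],
    [1,0,0,0,0,0,0],
    [1,0,0,0,0,0,0],
    [1,0,0,0,0,0,0],
    [1,0,0,0,0,0,0],
  ],
)

```text
time_s: 20.4
eef_pos: [481.3, -98.1, 105.8]
ee_rot: [-0.0, 0.877, 0.48, -0.0]
force: [-0.4, -0.1, 2.1]
grip_width: -0.003
grip_force: 1.0
```

Request:
send_rows(
  targets=[
    [1,0,0,-0.003,0,0,0],
    [1,0,0,-0.01,0,0,0],
    [1,0,0,-0.02,0,0,0],
    [1,0,0,-0.03,0,0,0],
    [1,-0.02,0,-0.03,0,0,0],
    [1,-0.04,0.02,-0.02,0,0,0],
    [1,-0.04,0.04,0,0,0,0],
    [1,-0.03,0.04,0,0,0,0],
    [1,0,0.03,0,0,0,0],
    [1,0,0,0,0,0,0],
  ],
)

```text
time_s: 21.65
eef_pos: [521.2, -278.6, 218.5]
ee_rot: [-0.0, 0.878, 0.479, -0.0]
force: [-0.1, 0.2, 0.9]
grip_width: -0.004
grip_force: 0.0
```

```bash
python3 - <<'E'
from h import *
to(481.4,-98.2,105); tab(("side","top"))
a=cv2.imread("pics/top_last.png")[130:265,185:345];b=cv2.imread("pics/side_last.png")[140:245,190:330]
cv2.imwrite("pics/m7.png",cv2.vconcat([cv2.resize(a,(400,300),interpolation=2),cv2.resize(b,(400,300),interpolation=2)]))
E
```

```text
t 21.65 pos [ 521.2 -278.6  218.5] yaw 57.3 tilt [ 0.    -0.001 -1.   ] F [-0.1  0.2  0.9] grip -0.0 j [-0.69  0.47  1.31  0.    1.37 -0.12]
tool delta now [ 130.3 -130.9  113.6] az None
side selector_tab [233.6 195.6] 0.6 83.4 53.0
top selector_tab [226.8 193.1] 0.57 83.97 61.1
top selector_pointer [218.3 189.8] 0.89 74.19 88.0
```

View pics/m7.png

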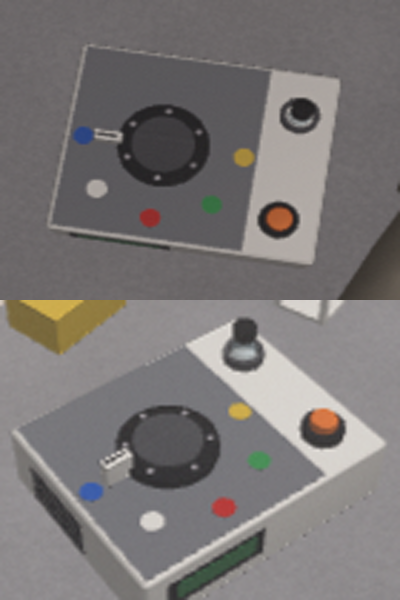

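The top view shows the tab at about (108,136) pointing straight at the blue dot at (83,136). The button is back up and the vial is unmoved. The force curve also fits a full press: the tip was already touching at about 106.9 mm and met a hard stop at 100.7 mm, which covers the 6 mm travel.

```bash
python3 -c "
from rig import ctrl
print(ctrl.finish_job())"
```

```text
the job is handed in; nothing more can be done
None
```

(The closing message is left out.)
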